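Open the lathe gearbox for inspection

ROBOT

A 7-joint arm with a two-finger parallel gripper is mounted at the origin on the work surface. World frame = base frame: x ahead of the robot, y to its left, z up, the work surface at z = 0. Lengths are in m, angles in rad, forces in N, time in s.
With the tool pointing down it reaches from about 0.4 to 0.85 m from the base axis. Payload 4.5 kg.
Tool frame: the origin (TCP) lies at the very end of the fingers, on their centre line; the grasp point (between the pads) lies 19 mm behind it (r.grip_point_offset is the distance from the TCP to the grasp point, in m); y points along the fingers, x is the direction in which the jaws open and shut, and the axes are right-handed (so a half turn about y gives the same grasp; the last joint's range is limited). The gripper opens to 88 mm and grips with 3 to 60 N. Pads are 18 mm wide; open, the fingers measure 123 mm over their backs; the gripper's body (75 mm by 187 mm) begins 45 mm behind the grasp point.
Start: joints at [1.149, 0.689, -0.195, 1.565, 0.157, 0.902, -0.215], TCP at [0.275, -0.561, 0.239] pointing down, gripper open.
Joint ranges: [-3.01, 3.01], [-0.46, 2.08], [-1.47, 1.51], [0.13, 2.56], [-1, 4.14], [0.04, 2.09], [-2.66, 2.66]. Speed limits (rad/s): [2.57, 2.57, 3.14, 3.14, 3.14, 3.14, 3.14].

INTERFACE

Orientations are given as a unit quaternion [x, y, z, w].
In Python, from plant import get_state, snapshot, camera_params, job, r gives the robot as it stands.
- The arm moves only by the tool carry_out, never from a script. Its arguments are lists of equal length, an entry for each row: "offset": the shift along the world's x, y, z in m, a list of three; "twist": the turn about the world's z in degrees. In form: {"offset": [[tx, ty, tz], ...], "twist": [twist, ...]}. A call has 1 to 8 rows; each row shifts and turns the commanded pose from where the row before left it; what a row does not reach is not made up. A row lasts 1/8 s, in which the tool goes at most 62.5 mm and 10.7 degrees, less where a joint would pass 70% of its speed; a pose out of reach is approached as far as the arm can. A call with a gripper value outside its range is refused whole. "grip" is the finger opening in m, from 0 to 0.0881, set as the call begins (left out, the last holds). The fingers move at their own pace and stop on an object; "newtons" is the grip in N (left out, the last holds). Time passes only in rows, so rows that do not move let the fingers close. It gives the time, the measured TCP pose, the force and the opening at its end, in the units of the state.
- get_state(): the state, without advancing time (a new reading comes with each control period).
- snapshot(name): name is "scene" or "top" or "wrist"; returns the picture (400x640x3 uint8, red, green, blue); there is no depth.
- camera_params(name): a dict with "camera_matrix" (3x3 intrinsics, pixels), "eye" and "orientation" of the camera in the world. Camera axes: x right, y up, looking along -z (the intrinsics and any distortion apply to the point x, -y, -z); pixel columns grow to the right and rows downward; lengths in m; the calibration is good to about 2 mm. A picture is of the moment at which its call begins: read the wrist's pose just before it. camera_params takes no time and is no camera call; for the wrist camera it gives the pose at the moment of the call.
- job.finish_job(): hands the job in, once; it reports no verdict.
The state is a dict: "clock": time; "q": joint angles; "qd": joint speeds; "joint_torque": joint torques, N m; "tool_pos": TCP position; "eef_rot": TCP orientation; "contact_force": force on the tool from outside, world axes, zero at the start; "moment": the same for the moment, N m; "opening": opening from 0.0 (shut) to 1.0 (fully open).
Only numpy, scipy, OpenCV 4.12 (cv2) and the standard library are available. Lean on these libraries where they do the work, as an engineer would, in place of code of your own. Each camera call takes 0.05 s, during which the arm holds its last target. There are 200 camera calls.

TASK

Loosen both wing thumbscrews of the gearbox cover, one after the other, by turning each counterclockwise until it stops, with the cover still in place. Then lift the cover plate straight off by its wooden grip and lay it flat, grip up, in the middle of the pine board with its long side along the board's long side; do not drop it, let go of it, and leave the screws loosened.

Things in the scene. Friction and masses are not known exactly. Their poses are not given: they have to be found in the camera images.
- screw_left (a joint): Left (+y) wing thumbscrew, captive in the grey gearbox (142 x 248 x 66 mm, fixed to the bench). Turn about the vertical in rad, growing counterclockwise seen from above (loosening): starts tight at 0 to 0.2, stops at 1.3 fully loosened. Light friction (0.05 N m), stays where it is left, does not rise. Tight, its bar lies across the slot in the cover and holds the cover down; at 1.3 (1.1 is enough) the bar lies along the slot and the cover can be lifted over it
- screw_left_grip (a point): Centre of the left screw's brass wing bar, a flat upright bar 44 mm long, 10 mm thick, 24 mm tall (12 mm above and below this point; its underside is 2 mm above the cover's top face). Its own x axis runs along the 44 mm of the bar and turns with it, z is up. This point lies on the turning axis
- screw_right (a joint): Right (-y) wing thumbscrew, same as the left one: turn in rad, growing counterclockwise from above, 0 to 0.2 tight at the start, stops at 1.3 loosened
- screw_right_grip (a point): Centre of the right screw's brass wing bar, same sizes and axes as on the left
- cover: Aluminium cover plate, 124 mm (its x) by 230 mm (its y) by 4 mm thick, about 0.35 kg, on top of the gearbox in a shallow recess (3 mm play all round). Origin: centre of its underside, 62 mm above the bench at the start; z up. Two slots 56 mm (along x) by 26 mm (along y) at y = +88 and -88 mm, through which the screws stand. In its middle stands a dark wooden grip block, 40 mm along y, 12 mm thick along x, from 4 to 36 mm above the origin
- board: Plain pine board lying free of things, fixed to the bench beside the gearbox (to its left or right), 170 mm (its x) by 270 mm (its y) by 18 mm thick. Origin: centre of its underside, on the bench; top face 18 mm higher

How it is judged:
On the way, in this order (a step that is already met when the one before it is completed fails the run):
1. both thumbscrews are loosened while the cover is still in place (value of joint each of screw_left, screw_right above 1.1 rad and distance of cover from where it was at the start of the episode below 0.012 m), for 0.1 s.
2. the cover is lifted clear of the screws (height (world z) of cover above 0.1 m), for 0.1 s.
At the end, for the whole second after the job is handed in: The cover lies at rest, flat and grip up on the pine board, centred within 25 mm each way and with its long side within 12 degrees of the board's; both thumbscrews are still loosened (beyond 1.1 rad) (x of cover in the frame of board between -0.025 and 0.025 m and y of cover in the frame of board between -0.025 and 0.025 m and z of cover in the frame of board between 0.014 and 0.023 m and angle between the y axis of cover and the y axis of board, either way round below 0.22 rad and angle between cover's own z axis and vertical below 0.08 rad and linear speed of cover below 0.02 m/s and value of joint each of screw_left, screw_right above 1.1 rad); the robot touches nothing.
It fails at once if the cover is dropped: it moves faster than 0.5 m/s with no finger on it (linear speed of cover above 0.5 m/s and contact force between the fingers and cover below 0.1 N).
It also fails if it takes over 70 s, if anything falls off the work surface, if the arm or the gripper's body presses on something with over 40 N, if the wrist force passes 120 N, or if a joint passes its speed limit or range.

## Working session

There is one attempt and no reset: what is moved stays moved. The work goes in short steps, Python scripts to look and compute and a tool call to move; the robot and the scene stay as the last step left them, time stands still between calls to the robot, and variables do not carry over. Pictures are saved under pics/ and viewed, about 8 in all and at most 12, crops included, and the job is handed in when it is done.

Besides the shell and the picture viewer there is one more tool, called after "Request:" as name([rows], argument=value, ...), one row to a line, values as JSON. carry_out: Moves the arm, as the interface text tells. Its arguments: {"type":"object","properties":{"offset":{"type":"array"},"twist":{"type":"array"},"grip":{"type":"number"},"newtons":{"type":"number"}},"required":["offset","twist"]}

```bash
mkdir -p pics
python3 - <<'E'
from plant import get_state, snapshot, camera_params
import cv2, json
s=get_state(); print(s)
for n in("scene","top"):
    p=camera_params(n); print(n,p)
    cv2.imwrite(f"pics/{n}0.png",snapshot(n)[:,:,::-1])
E
```

```text
{'clock': 0.0, 'q': array([ 1.14876286,  0.69000482, -0.19449627,  1.5663706 ,  0.15729755,
        0.90244755, -0.21508881]), 'qd': array([-0.0005362 ,  0.00109985,  0.00149046,  0.00152561, -0.0002048 ,
        0.00068813,  0.0002131 ]), 'joint_torque': array([ 1.68858105e-04, -5.27564156e+01, -1.26668505e+00, -1.53431028e+01,
       -5.25977416e-02,  6.47921377e-03,  1.33085182e-04]), 'tool_pos': array([ 0.27480171, -0.56063876,  0.23788948]), 'eef_rot': array([-0.59975647,  0.37464586, -0.37349421,  0.60036216]), 'contact_force': array([ 0.68847945,  0.54913657, -0.60289785]), 'moment': array([ 0.02385628,  0.00240625, -0.01307564]), 'opening': 0.9992330190218881}
scene {'camera_matrix': array([[463.83409412,   0.        , 328.25530626],
       [  0.        , 463.83409412, 191.01499274],
       [  0.        ,   0.        ,   1.        ]]), 'eye': array([ 1.02997789, -0.15749475,  0.90729984]), 'orientation': array([0.21076446, 0.15804644, 0.58757349, 0.76508631])}
top {'camera_matrix': array([[380.45551313,   0.        , 321.94820551],
       [  0.        , 380.45551313, 193.65000633],
       [  0.        ,   0.        ,   1.        ]]), 'eye': array([ 0.37779566, -0.00782497,  0.95364406]), 'orientation': array([-0.06129302,  0.06918942,  0.71044931, -0.69765161])}
```

View pics/top0.png

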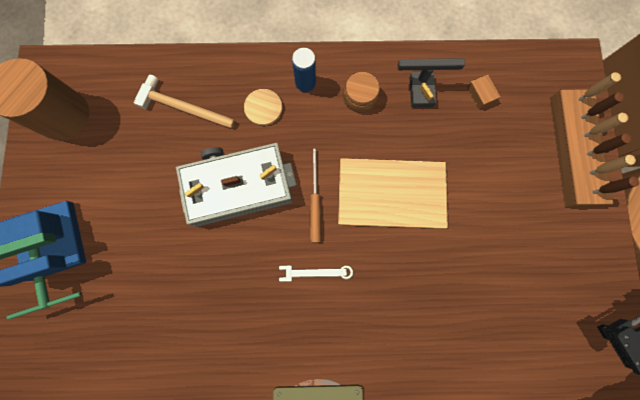

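View pics/scene0.png

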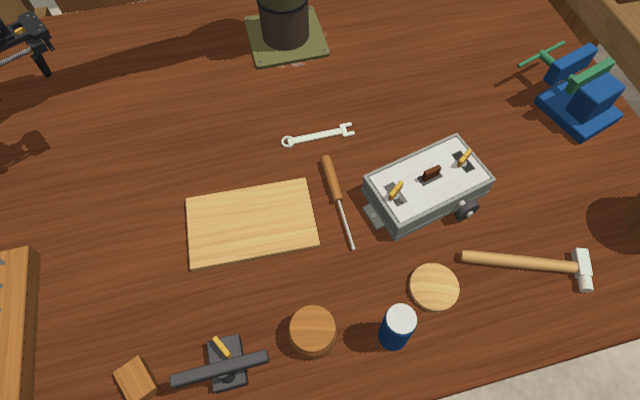

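Top view: gearbox around (235,185) with brass bars near (195,190) and (268,173), grip near (231,181); board spans (338,158)–(447,228). The scene view agrees. Next I measure with masks.

```bash
cat > h.py <<'E'
import numpy as np, cv2
from scipy.spatial.transform import Rotation as R
def ray(p,uv):
    K=p["camera_matrix"]; d=np.linalg.inv(K)@[uv[0],uv[1],1]
    return R.from_quat(p["orientation"]).apply([d[0],-d[1],-d[2]])
def onz(p,uv,z):
    d=ray(p,uv); e=p["eye"]; return e+d*(z-e[2])/d[2]
def proj(p,X):
    c=R.from_quat(p["orientation"]).inv().apply(np.array(X)-p["eye"])
    v=p["camera_matrix"]@[c[0],-c[1],-c[2]]; return v[:2]/v[2]
def rect(p,cnt,z):
    P=np.array([onz(p,c,z)[:2] for c in cnt.reshape(-1,2)],np.float32)
    (c,(w,h),a)=cv2.minAreaRect(P*1000)
    if w<h: w,h,a=h,w,a+90
    return np.round(c,1),round(w,1),round(h,1),round((a+90)%180-90,1)
def comps(m,amin):
    cs,_=cv2.findContours(m.astype(np.uint8),cv2.RETR_EXTERNAL,cv2.CHAIN_APPROX_NONE)
    return [c for c in cs if cv2.contourArea(c)>=amin]
E
python3 - <<'E'
from h import *
from plant import camera_params
for n,rois in (("top",dict(box=(170,140,300,225),board=(325,145,460,240))),("scene",dict(box=(355,130,500,240),board=(180,170,322,275)))):
    p=camera_params(n); im=cv2.imread(f"pics/{n}0.png"); hsv=cv2.cvtColor(im,cv2.COLOR_BGR2HSV)
    H,S,V=[hsv[...,i].astype(int) for i in range(3)]
    def roi(m,k):
        x0,y0,x1,y1=rois[k]; o=np.zeros_like(m); o[y0:y1,x0:x1]=m[y0:y1,x0:x1]; return o
    for name,m,z,a in (("board",roi((V>170)&(H>12)&(H<30)&(S>60),"board"),.018,1000),
        ("cover",roi((S<40)&(V>195),"box"),.066,800),
        ("brass",roi((H>12)&(H<30)&(S>90)&(V>130),"box"),.085,10),
        ("grip",roi(((H<12)|(H>170))&(S>60)&(V<140),"box"),.098,20)):
        for c in comps(m,a):
            M=cv2.moments(c); print(n,name,M['m00'],np.round([M['m10']/M['m00'],M['m01']/M['m00']],1),rect(p,c,z))
E
```

```text
top board 6940.0 [392.4 192.9] (array([ 553.2, -197. ]), 270.1, 169.1, 86.9)
top cover 4177.5 [231.6 183. ] (array([571.1, 196.8]), 239.9, 132.6, -76.7)
top brass 60.5 [193.  188.8] (array([555.9, 281.5]), 43.3, 10.7, -55.5)
top brass 61.0 [267.3 170.8] (array([596.7, 108.7]), 40.6, 11.1, -52.8)
top grip 95.0 [230.6 181. ] (array([570.8, 190.2]), 39.1, 16.6, -74.4)
top grip 3492.5 [235.8 179. ] (array([570.3, 184.2]), 303.4, 197.8, 89.1)
scene board 8706.0 [249.8 222.4] (array([ 552.1, -195.7]), 268.2, 170.1, 86.8)
scene cover 4235.5 [428.8 178.7] (array([573.3, 195.1]), 228.4, 123.5, -76.8)
scene brass 85.0 [395.7 189.1] (array([594. , 109.6]), 45.7, 14.1, -52.1)
scene brass 69.5 [465.4 155.3] (array([553.2, 281.1]), 51.6, 11.6, -53.4)
scene grip 157.5 [422.2 233.6] (array([709.3, 120.5]), 62.5, 25.8, -77.2)
scene grip 1073.0 [472.9 225.3] (array([715. , 235.1]), 140.5, 88.6, -76.8)
scene grip 22.0 [495.6 188.2] (array([651.9, 301.9]), 19.8, 13.2, -84.9)
scene grip 106.5 [430.6 173.9] (array([582.7, 188.3]), 51.1, 20.2, -76.0)
scene grip 83.0 [496.4 165.1] (array([597.9, 326.3]), 84.3, 16.6, -25.7)
scene grip 71.5 [486.3 153.4] (array([557., 329.]), 66.2, 28.0, -44.0)
scene grip 2527.5 [393.8 163. ] (array([599.1, 177.5]), 312.9, 262.2, 75.2)
```

Run:
```python
from h import *
from plant import get_state, snapshot, camera_params
s=get_state(); A=R.from_quat(s['eef_rot']).as_matrix(); print(A.round(3), np.degrees(np.arctan2(A[1,0],A[0,0])))
p=camera_params("wrist"); print(p)
# two-view triangulation of bar centroids / grip
pt,ps=camera_params("top"),camera_params("scene")
for a,b in (((193,188.8),(465.4,155.3)),((267.3,170.8),(395.7,189.1)),((230.6,181),(430.6,173.9))):
    d1,d2=ray(pt,a),ray(ps,b); t=np.linalg.lstsq(np.c_[d1,-d2],ps['eye']-pt['eye'],rcond=None)[0]
    x1,x2=pt['eye']+d1*t[0],ps['eye']+d2*t[1]; print(((x1+x2)/2).round(4),np.linalg.norm(x1-x2).round(4))
```

```text
[[ 0.44  -0.001  0.898]
 [-0.898  0.001  0.44 ]
 [-0.002 -1.    -0.   ]] -63.87804947275057
{'camera_matrix': array([[358.46056984,   0.        , 319.6094027 ],
       [  0.        , 358.46056984, 195.724109  ],
       [  0.        ,   0.        ,   1.        ]]), 'eye': array([ 0.33735112, -0.52985358,  0.38390212]), 'orientation': array([-0.11764276,  0.07421799, -0.52404926,  0.84025249])}
[0.5556 0.2786 0.0914] 0.0016
[0.5959 0.1076 0.0889] 0.0002
[0.5748 0.1944 0.0803] 0.0001
```

Request:
carry_out([
  [0.03, 0.035, 0],
  [0.03, 0.035, 0],
  [0.03, 0.035, 0],
  [0.03, 0.035, 0],
  [0.03, 0.035, 0],
  [0.03, 0.035, 0],
  [0.03, 0.035, 0],
  [0.03, 0.035, 0],
], twist=[6.25, 6.25, 6.25, 6.25, 6.25, 6.25, 6.25, 6.25], grip=0.06, newtons=25)

```text
clock: 1.1
tool_pos: [0.5157, -0.28, 0.2384]
eef_rot: [-0.702, 0.084, -0.084, 0.702]
contact_force: [0.5, -0.3, -0.2]
opening: 0.678
```

Request:
carry_out([
  [0.01, 0.0486, 0],
  [0.01, 0.0486, 0],
  [0.01, 0.0486, 0],
  [0.01, 0.0486, 0],
  [0.01, 0.0486, 0],
  [0.01, 0.0486, 0],
  [0.01, 0.0486, 0],
  [0.01, 0.0486, 0],
], twist=[6.25, 6.25, 6.25, 6.25, 6.25, 6.25, 6.25, 6.25])

```text
clock: 2.1
tool_pos: [0.5951, 0.1088, 0.2384]
eef_rot: [0.672, 0.22, -0.221, -0.672]
contact_force: [1.8, 0.0, 0.2]
opening: 0.682
```

Request:
carry_out([
  [0, 0, 0],
  [0, 0, 0],
], twist=[0, 0])

```text
clock: 2.35
tool_pos: [0.5948, 0.1066, 0.2381]
eef_rot: [0.673, 0.218, -0.219, -0.672]
contact_force: [-0.6, -0.1, 0.1]
opening: 0.682
```

```bash
cat > see.py <<'E'
import sys
from h import *
from plant import get_state, snapshot, camera_params
s=get_state(); A=R.from_quat(s['eef_rot']).as_matrix()
print(s['clock'],s['tool_pos'].round(4),'yaw',np.degrees(np.arctan2(A[1,0],A[0,0])).round(1),'q',s['q'].round(2),s['contact_force'].round(1),'op',round(s['opening']*.0881,4))
p=camera_params("wrist"); im=snapshot("wrist")[:,:,::-1].copy(); cv2.imwrite(f"pics/{sys.argv[1]}.png",im)
hsv=cv2.cvtColor(im,cv2.COLOR_BGR2HSV); H,S,V=[hsv[...,i].astype(int) for i in range(3)]
print('exp',[proj(p,x).round() for x in ((.5955,.108,.092),(.555,.280,.092),(.575,.195,.098))])
for c in comps((H>12)&(H<30)&(S>90)&(V>130),60):
    print('brass',cv2.contourArea(c),cv2.boundingRect(c),rect(p,c,.090))
E
python3 see.py w1
```

```text
2.35 [0.5948 0.1066 0.2381] yaw 36.1 q [ 0.09  0.72 -0.62  1.62  0.48  0.96 -0.06] [-0.6 -0.1  0.1] op 0.0601
exp [array([323., 181.]), array([420., -42.]), array([369.,  77.])]
brass 726.0 (192, 340, 47, 48) (array([ 611.2, -104.8]), 74.7, 20.2, 86.9)
brass 181.5 (501, 302, 8, 55) (array([821.5,  92. ]), 60.4, 6.7, -46.1)
brass 338.0 (131, 290, 15, 67) (array([ 535.5, -109.1]), 74.7, 11.9, -64.2)
brass 132.0 (244, 287, 24, 15) (array([612. , -18.8]), 19.4, 16.0, 12.5)
brass 1996.5 (119, 219, 80, 75) (array([517.5, -34.8]), 58.7, 49.0, -8.1)
brass 4496.0 (430, 203, 90, 84) (array([736.7, 142.9]), 70.8, 70.8, -13.2)
brass 506.5 (316, 151, 12, 53) (array([593.3, 109.2]), 44.8, 9.1, -53.6)
brass 2338.0 (128, 148, 107, 79) (array([502.7,  32.6]), 96.9, 19.6, -0.2)
brass 3794.0 (488, 70, 152, 105) (array([726.4, 259.8]), 127.8, 20.9, 68.7)
```

View pics/w1.png

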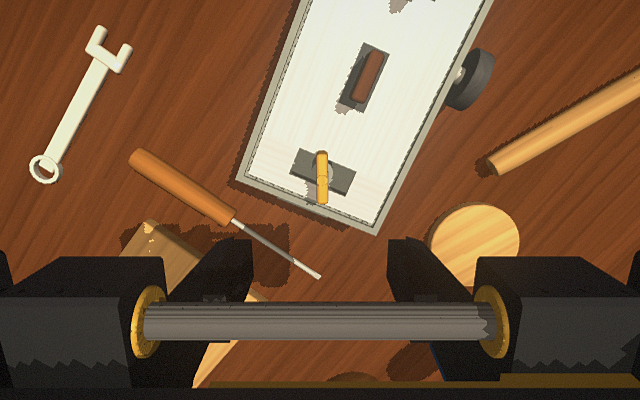

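Wrist view: right bar at (322,178), exactly between the fingers, about 2 mm from the commanded centre. Descend and close.

Request:
carry_out([
  [-0.001, 0.0025, -0.035],
  [0, 0, -0.04],
  [0, 0, -0.04],
  [0, 0, -0.03],
  [0, 0, -0.021],
  [0, 0, 0],
], twist=[0, 0, 0, 0, 0, 0])

```text
clock: 3.15
tool_pos: [0.5931, 0.1076, 0.0713]
eef_rot: [0.673, 0.217, -0.22, -0.672]
contact_force: [0.0, 0.2, 0.6]
opening: 0.681
```

Request:
carry_out([
  [0, 0, 0],
  [0, 0, 0],
  [0, 0, 0],
  [0, 0, 0],
  [0, 0, 0],
  [0, 0, 0],
], twist=[0, 0, 0, 0, 0, 0], grip=0.0, newtons=20)

```text
clock: 3.9
tool_pos: [0.5943, 0.1103, 0.0729]
eef_rot: [-0.672, -0.219, 0.219, 0.672]
contact_force: [0.5, -1.0, 1.1]
opening: 0.107
```

Request:
carry_out([
  [0, 0, 0],
  [0, 0, 0],
  [0, 0, 0],
  [0, 0, 0],
  [0, 0, 0],
  [0, 0, 0],
  [0, 0, 0],
  [0, 0, 0],
], twist=[7.5, 7.5, 7.5, 7.5, 7.5, 7.5, 7.5, 7.5])

```text
clock: 4.9
tool_pos: [0.5934, 0.1082, 0.0728]
eef_rot: [-0.472, -0.525, 0.528, 0.471]
contact_force: [-3.0, -3.6, 4.6]
opening: 0.112
```

Request:
carry_out([
  [0, 0, 0],
  [0, 0, 0],
  [0, 0, 0],
], twist=[3, 3, 0])

```text
clock: 5.28
tool_pos: [0.5935, 0.1079, 0.0728]
eef_rot: [-0.445, -0.548, 0.551, 0.444]
contact_force: [-1.9, -3.7, 5.6]
opening: 0.109
```

```bash
python3 -c "
from plant import get_state
from h import *
s=get_state();A=R.from_quat(s['eef_rot']).as_matrix();print(np.degrees(np.arctan2(A[1,0],A[0,0])),s['moment'],s['contact_force'],s['tool_pos'])"
```

```text
102.07423225050192 [-0.64650209  0.35910838  0.06002527] [-1.92122309 -3.65043249  5.58588281] [0.59345185 0.10788678 0.0728226 ]
```

Request:
carry_out([
  [0, 0, 0],
  [0, 0, 0],
  [0, 0, 0],
], twist=[2, 2, 0])

```text
clock: 5.65
tool_pos: [0.5935, 0.1079, 0.0728]
eef_rot: [-0.426, -0.563, 0.566, 0.425]
contact_force: [-2.1, -3.2, 5.1]
opening: 0.112
```

```bash
python3 -c "
from plant import get_state
from h import *
s=get_state();A=R.from_quat(s['eef_rot']).as_matrix();print(np.degrees(np.arctan2(A[1,0],A[0,0])),s['moment'],s['contact_force'],s['tool_pos'])"
```

```text
105.99704150417865 [-0.61365718  0.44546194 -0.43883508] [-2.05604167 -3.22533539  5.07238365] [0.59352989 0.10787576 0.07282045]
```

The moment jump to −0.44 N m shows the stop is reached. Back off, open and go to the left screw.

Request:
carry_out([
  [0, 0, 0],
  [0, 0, 0],
  [0, 0, 0],
  [0, 0, 0],
], twist=[-2, 0, 0, 0], grip=0.06)

```text
clock: 6.15
tool_pos: [0.5941, 0.1103, 0.0727]
eef_rot: [0.435, 0.558, -0.558, -0.435]
contact_force: [-0.5, 0.8, -0.0]
opening: 0.546
```

Request:
carry_out([
  [0, 0, 0.04],
  [0, 0, 0.05],
  [-0.008, 0.034, 0.045],
  [-0.008, 0.034, 0.03],
  [-0.008, 0.034, 0],
  [-0.008, 0.035, 0],
  [-0.008, 0.035, 0],
  [0, 0, 0],
], twist=[0, 0, -10, -10, -10, -10, -10, -10])

```text
clock: 7.15
tool_pos: [0.552, 0.2867, 0.2381]
eef_rot: [-0.654, -0.266, 0.266, 0.656]
contact_force: [0.1, 0.1, 0.1]
opening: 0.682
```

Request:
carry_out([
  [0, 0, 0],
  [0, 0, 0],
  [0, 0, 0],
], twist=[-8, 0, 0])

```text
clock: 7.52
tool_pos: [0.554, 0.282, 0.2377]
eef_rot: [-0.672, -0.22, 0.22, 0.672]
contact_force: [0.9, -0.4, 1.2]
opening: 0.682
```

```bash
python3 see.py w2
```

```text
7.525 [0.554  0.282  0.2377] yaw 36.3 q [-0.23  0.74 -0.59  1.56  0.46  0.98 -0.32] [ 0.9 -0.4  1.2] op 0.0601
exp [array([249., 348.]), array([320., 184.]), array([282., 274.])]
brass 2792.5 (362, 340, 80, 42) (array([725.2, 183.3]), 78.3, 48.1, 36.3)
brass 444.5 (228, 340, 44, 17) (array([596.8, 107.4]), 41.6, 18.3, 36.3)
brass 225.0 (497, 300, 12, 58) (array([779.5, 268.2]), 63.6, 10.1, -47.9)
brass 354.0 (130, 290, 18, 67) (array([495.3,  67.4]), 75.0, 11.7, -66.9)
brass 316.5 (454, 262, 22, 29) (array([716.1, 289.5]), 22.4, 21.7, -21.9)
brass 2157.5 (489, 199, 123, 58) (array([744.8, 361.8]), 106.9, 21.6, 67.7)
brass 539.5 (314, 155, 12, 54) (array([553.5, 280.8]), 45.9, 9.3, -54.0)
```

View pics/w2.png

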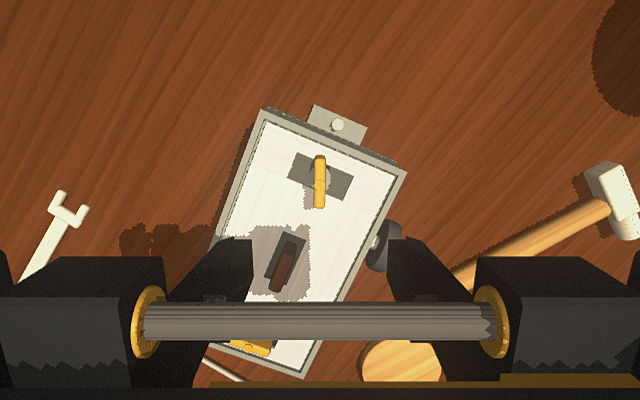

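The left bar is at (320,182), between the fingers; the right bar at (250,348) now lies along its slot. Same move again.

Request:
carry_out([
  [0, -0.001, -0.035],
  [0, 0, -0.04],
  [0, 0, -0.04],
  [0, 0, -0.03],
  [0, 0, -0.02],
  [0, 0, 0],
], twist=[0, 0, 0, 0, 0, 0])

```text
clock: 8.32
tool_pos: [0.5535, 0.2806, 0.0716]
eef_rot: [0.672, 0.219, -0.22, -0.672]
contact_force: [-0.5, -0.1, 0.8]
opening: 0.682
```

Request:
carry_out([
  [0, 0, 0],
  [0, 0, 0],
  [0, 0, 0],
  [0, 0, 0],
  [0, 0, 0],
  [0, 0, 0],
], twist=[0, 0, 0, 0, 0, 0], grip=0.0)

```text
clock: 9.07
tool_pos: [0.5544, 0.2813, 0.0729]
eef_rot: [-0.672, -0.219, 0.219, 0.672]
contact_force: [-0.4, 0.1, 0.6]
opening: 0.113
```

Request:
carry_out([
  [0, 0, 0],
  [0, 0, 0],
  [0, 0, 0],
  [0, 0, 0],
  [0, 0, 0],
  [0, 0, 0],
  [0, 0, 0],
  [0, 0, 0],
], twist=[8, 8, 8, 8, 8, 8, 8, 8])

```text
clock: 10.07
tool_pos: [0.5537, 0.2794, 0.0728]
eef_rot: [-0.453, -0.542, 0.544, 0.453]
contact_force: [-2.9, -3.0, 4.7]
opening: 0.113
```

Request:
carry_out([
  [0, 0, 0],
  [0, 0, 0],
  [0, 0, 0],
], twist=[3, 3, 0])

```text
clock: 10.45
tool_pos: [0.5537, 0.2793, 0.0728]
eef_rot: [-0.426, -0.564, 0.566, 0.425]
contact_force: [-2.4, -3.5, 4.8]
opening: 0.119
```

```bash
python3 -c "
from plant import get_state
from h import *
s=get_state();A=R.from_quat(s['eef_rot']).as_matrix();print(np.degrees(np.arctan2(A[1,0],A[0,0])),s['moment'],s['contact_force'],s['tool_pos'])"
```

```text
106.0186014610525 [-0.56362931  0.31998274 -0.37405397] [-2.36663004 -3.50017088  4.7815975 ] [0.55366132 0.2793465  0.07284192]
```

Request:
carry_out([
  [0, 0, 0],
  [0, 0, 0],
  [0, 0, 0],
  [0, 0, 0],
], twist=[-2, 0, 0, 0], grip=0.06)

```text
clock: 10.95
tool_pos: [0.5541, 0.2813, 0.0727]
eef_rot: [0.435, 0.558, -0.558, -0.435]
contact_force: [0.4, 0.6, -0.0]
opening: 0.548
```

Request:
carry_out([
  [0, 0, 0.04],
  [0, 0, 0.05],
  [0.005, -0.02, 0.045],
  [0.005, -0.02, 0.03],
  [0.005, -0.023, 0],
  [0.005, -0.0225, 0],
  [0, 0, 0],
  [0, 0, 0],
], twist=[0, 0, -10, -10, -10, -10, -10, -10])

```text
clock: 11.95
tool_pos: [0.5741, 0.1952, 0.2378]
eef_rot: [-0.656, -0.264, 0.263, 0.656]
contact_force: [-0.5, 0.3, -0.2]
opening: 0.681
```

Request:
carry_out([
  [0, 0, 0],
  [0, 0, 0],
  [0, 0, 0],
  [0, 0, 0],
  [0, 0, 0],
], twist=[-10, -10, -10.7, 0, 0])

```text
clock: 12.58
tool_pos: [0.574, 0.1957, 0.2377]
eef_rot: [-0.702, -0.084, 0.084, 0.702]
contact_force: [0.2, -0.4, -0.4]
opening: 0.681
```

```bash
python3 see.py w3 | grep -v brass
python3 - <<'E'
from h import *
from plant import camera_params
p=camera_params("wrist"); hsv=cv2.cvtColor(cv2.imread("pics/w3.png"),cv2.COLOR_BGR2HSV); H,S,V=[hsv[...,i].astype(int) for i in range(3)]
for n,m,z in (("brass",(H>12)&(H<30)&(S>90)&(V>130),.09),("grip",((H<12)|(H>170))&(S>70)&(V<150),.098),("cover",(S<40)&(V>195),.066)):
    for c in comps(m,60):
        x=rect(p,c,z)
        if abs(x[0][0]-574)<60 and abs(x[0][1]-194)<110: print(n,cv2.boundingRect(c),x)
E
```

```text
12.575 [0.574  0.1957 0.2377] yaw 13.6 q [-0.13  0.7  -0.49  1.62  0.39  0.93 -0.52] [ 0.2 -0.4 -0.4] op 0.06
exp [array([321., 278.]), array([323.,  72.]), array([322., 184.])]
brass (297, 273, 47, 11) (array([594.4, 106.9]), 42.0, 10.1, 13.6)
brass (294, 66, 56, 14) (array([554. , 279.6]), 42.8, 9.5, 13.5)
grip (291, 293, 105, 9) (array([618.1,  97.5]), 94.0, 8.2, 13.6)
grip (315, 160, 14, 46) (array([574.3, 195.9]), 38.0, 10.7, -76.7)
grip (0, 0, 611, 288) (array([534.9, 206.5]), 486.3, 230.9, 13.5)
cover (258, 273, 35, 6) (array([553.8,  86.3]), 33.5, 5.5, 13.6)
cover (247, 38, 151, 251) (array([574. , 195.2]), 229.2, 124.1, -76.9)
```

View pics/w3.png

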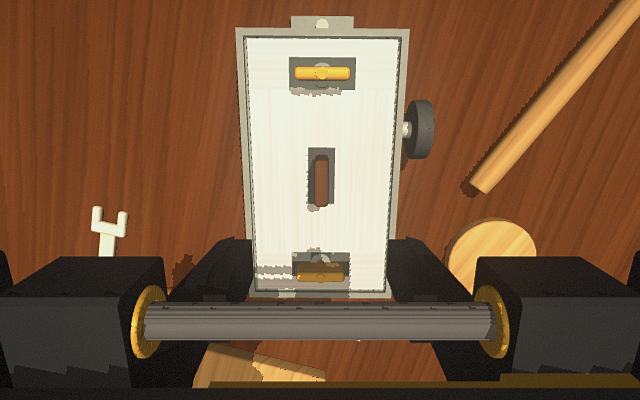

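Wrist view: both bars lie along their slots ((323,73) and (321,277)); the wooden grip at (322,183) is centred in the jaws. Grasp it.

Request:
carry_out([
  [0, 0, -0.035],
  [0, 0, -0.04],
  [0, 0, -0.04],
  [0, 0, -0.03],
  [0, 0, -0.02],
  [0, 0, 0],
], twist=[0, 0, 0, 0, 0, 0])

```text
clock: 13.38
tool_pos: [0.5731, 0.1951, 0.0713]
eef_rot: [0.702, 0.082, -0.084, -0.702]
contact_force: [0.1, 0.4, 0.3]
opening: 0.681
```

Request:
carry_out([
  [0, 0, 0],
  [0, 0, 0],
  [0, 0, 0],
  [0, 0, 0],
  [0, 0, 0],
  [0, 0, 0],
], twist=[0, 0, 0, 0, 0, 0], grip=0.0, newtons=40)

```text
clock: 14.12
tool_pos: [0.5745, 0.1957, 0.073]
eef_rot: [-0.702, -0.083, 0.082, 0.702]
contact_force: [-0.3, 0.5, 1.2]
opening: 0.132
```

Request:
carry_out([
  [0, 0, 0.008],
  [0, 0, 0.012],
  [0, 0, 0.015],
  [0, 0, 0.015],
  [0, 0, 0.02],
  [0, 0, 0.02],
  [0, 0, 0.02],
  [0, 0, 0.0],
], twist=[0, 0, 0, 0, 0, 0, 0, 0])

```text
clock: 15.12
tool_pos: [0.5752, 0.1962, 0.1849]
eef_rot: [-0.702, -0.084, 0.081, 0.703]
contact_force: [0.4, 0.5, -4.9]
opening: 0.132
```

```bash
python3 see.py w4 | head -1; python3 -c "
from plant import *;import cv2
a=snapshot('scene')[:,:,::-1];b=snapshot('wrist')[:,:,::-1]
cv2.imwrite('pics/s4.png',cv2.vconcat([a[50:300],b[:300]]))"
```

```text
15.125 [0.5752 0.1962 0.1849] yaw 13.4 q [-0.15  0.76 -0.46  1.67  0.43  0.81 -0.57] [ 0.4  0.5 -4.9] op 0.0116
```

View pics/s4.png

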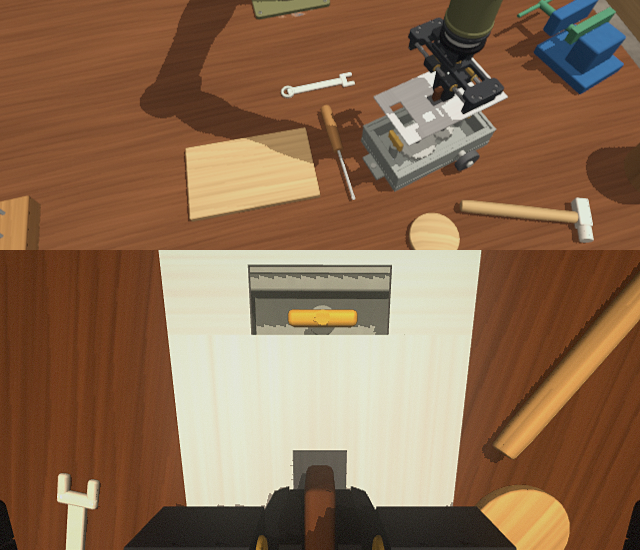

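Cover is held level and clear of both screws. Carry it to the board.

Request:
carry_out([
  [-0.001, -0.015, 0],
  [-0.002, -0.03, 0],
  [-0.002, -0.036, 0],
  [-0.002, -0.036, 0],
  [-0.002, -0.036, 0],
  [-0.002, -0.036, 0],
  [-0.002, -0.036, 0],
  [-0.002, -0.036, 0],
], twist=[0, -1.5, -1.5, -1.5, -1.5, -1.5, -1.5, -1.5])

```text
clock: 16.27
tool_pos: [0.5581, -0.068, 0.1821]
eef_rot: [0.707, 0.017, -0.018, -0.707]
contact_force: [0.6, -0.1, -3.8]
opening: 0.138
```

Request:
carry_out([
  [-0.002, -0.036, 0],
  [-0.002, -0.036, 0],
  [-0.0015, -0.03, 0],
  [-0.001, -0.019, 0],
  [-0.001, -0.01, -0.01],
  [0, 0, -0.02],
  [0, 0, -0.03],
  [0, 0, -0.03],
], twist=[-1.5, -1.5, -1.5, -1.4, 0, 0, 0, 0])

```text
clock: 17.27
tool_pos: [0.5516, -0.195, 0.0914]
eef_rot: [-0.706, 0.018, -0.018, 0.707]
contact_force: [0.7, 0.3, -3.5]
opening: 0.131
```

Request:
carry_out([
  [0, 0, -0.02],
  [0, 0, -0.01],
  [0, 0, 0],
  [0, 0, 0],
], twist=[0, 0, 0, 0])

```text
clock: 17.77
tool_pos: [0.5523, -0.1962, 0.0635]
eef_rot: [-0.707, 0.018, -0.019, 0.707]
contact_force: [-1.1, -0.2, -4.3]
opening: 0.134
```

```bash
python3 see.py w5 | head -1; python3 -c "
from plant import *;import cv2
a=snapshot('scene')[:,:,::-1];b=snapshot('wrist')[:,:,::-1]
cv2.imwrite('pics/s5.png',cv2.vconcat([a[50:300],b[:300]]))"
```

```text
17.775 [ 0.5523 -0.1962  0.0635] yaw -3.0 q [ 0.45  0.9  -0.33  1.8   0.53  0.52 -0.28] [-1.1 -0.2 -4.3] op 0.0118
```

View pics/s5.png

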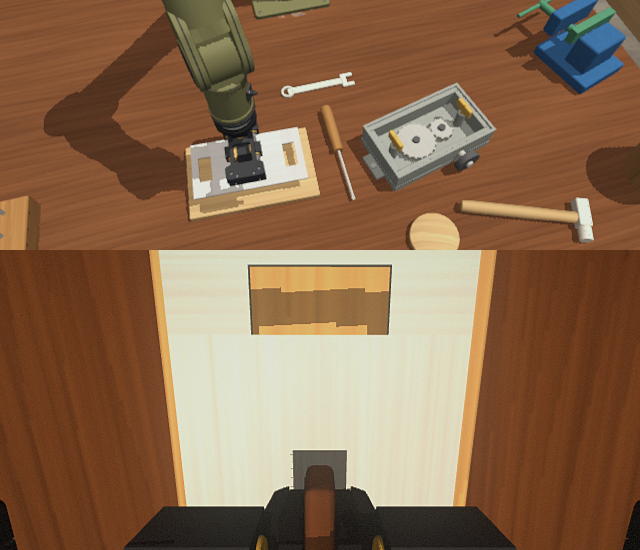

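The cover hovers centred and aligned over the board, with even margins left and right in the wrist view (edges at x≈160 and 490). Lower it gently.

Request:
carry_out([
  [0, 0, -0.012],
  [0, 0, -0.01],
  [0, 0, -0.005],
  [0, 0, -0.003],
  [0, 0, -0.002],
  [0, 0, -0.001],
  [0, 0, 0],
  [0, 0, 0],
], twist=[0, 0, 0, 0, 0, 0, 0, 0])

```text
clock: 18.92
tool_pos: [0.5517, -0.1965, 0.0299]
eef_rot: [0.707, -0.018, 0.019, -0.707]
contact_force: [0.7, 0.2, -4.8]
opening: 0.133
```

Request:
carry_out([
  [0, 0, -0.001],
  [0, 0, -0.001],
  [0, 0, -0.001],
  [0, 0, 0],
], twist=[0, 0, 0, 0])

```text
clock: 19.42
tool_pos: [0.5518, -0.1965, 0.0289]
eef_rot: [0.707, -0.018, 0.019, -0.706]
contact_force: [-4.2, 0.6, 14.5]
opening: 0.132
```

Contact is felt (−4.8 → +14.5 N). Ease off, open and retreat.

Request:
carry_out([
  [0, 0, 0.001],
  [0, 0, 0],
  [0, 0, 0],
  [0, 0, 0],
  [0, 0, 0],
  [0, 0, 0],
], twist=[0, 0, 0, 0, 0, 0], grip=0.06)

```text
clock: 20.18
tool_pos: [0.5516, -0.1964, 0.0276]
eef_rot: [-0.707, 0.018, -0.018, 0.707]
contact_force: [-0.3, 0.6, 0.4]
opening: 0.682
```

Request:
carry_out([
  [0, 0, 0.02],
  [0, 0, 0.04],
  [0, 0, 0.05],
  [0, 0, 0.05],
  [0, 0, 0.05],
  [0, 0, 0.0],
  [0, 0, 0.0],
  [0, 0, 0],
], twist=[0, 0, 0, 0, 0, 0, 0, 0])

```text
clock: 21.18
tool_pos: [0.5505, -0.1963, 0.2361]
eef_rot: [-0.707, 0.019, -0.017, 0.707]
contact_force: [0.3, 0.1, -0.5]
opening: 0.677
```

```bash
python3 see.py w6 | head -1
python3 - <<'E'
from h import *
from plant import *
p=camera_params("wrist"); im=cv2.imread("pics/w6.png"); hsv=cv2.cvtColor(im,cv2.COLOR_BGR2HSV); H,S,V=[hsv[...,i].astype(int) for i in range(3)]
for c in comps((S<40)&(V>195),3000): print('cover',cv2.boundingRect(c),rect(p,c,.022))
t=camera_params("scene"); s=snapshot("scene")[:,:,::-1]
hs=cv2.cvtColor(s,cv2.COLOR_BGR2HSV); H,S,V=[hs[...,i].astype(int) for i in range(3)]
for c in comps((H>12)&(H<30)&(S>90)&(V>130),30):
    x=rect(t,c,.085)
    if 540<x[0][0]<610 and 80<x[0][1]<300: print('brass',x)
cv2.imwrite('pics/s6.png',cv2.vconcat([s[50:300],im[:300]]))
E
```

```text
21.175 [ 0.5505 -0.1963  0.2361] yaw -3.0 q [ 0.54  0.67 -0.48  1.68  0.38  0.89 -0.15] [ 0.3  0.1 -0.5] op 0.0596
cover (256, 46, 132, 223) (array([ 550.4, -197.6]), 228.8, 123.7, 87.0)
brass (array([594.8, 110.8]), 51.4, 10.5, 11.6)
brass (array([551.7, 283.1]), 44.2, 10.4, 12.1)
```

View pics/s6.png

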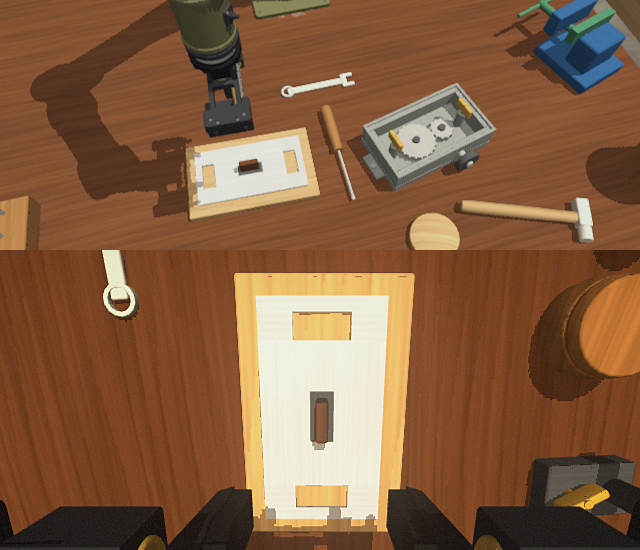

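The cover lies flat and centred on the board with its grip up, at (550,−198) mm and 87.0°; the board is at (553,−197) mm and 86.9°. Both bars are still at about 12° (loosened) and the gripper is clear.

```bash
python3 -c "
from plant import job; print(job.finish_job())"
```

```text
the job is handed in; nothing more can be done
None
```

I turned both thumbscrews counterclockwise to their stops. At each stop the moment rose from about 0.06 N m of friction to around 0.4 N m. I then lifted the cover by its grip, carried it over, set it down on the board at the first touch and let go. The job was handed in at about 21 s on the robot's clock; no verdict is reported.

Last checks before handing in:
- **Cover position:** its centre is within about 3 mm of the board's centre, and its long side is within about 0.1° of the board's. It lies flat with the grip up.
- **Screws:** both bars measured about 12°, against about 13.5° from the closer wrist view. That small difference comes from the oblique camera view; both readings put the screws well past 1.1 rad.
- **Robot:** the gripper is about 0.2 m clear of everything and the force reading is near zero.

No check failed.

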